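# Gas manifold check: trip test, then open the loose pipe clamp

## Robot

A 7-joint arm with a two-finger parallel gripper is mounted at the origin on the work surface. World frame = base frame: x ahead of the robot, y to its left, z up, the work surface at z = 0. Lengths are in m, angles in degrees, forces in N, time in s.
With the tool pointing down it reaches from about 0.425 to 0.875 m from the base axis. Payload 4.7 kg.
Tool frame: the origin (TCP) lies midway between the tips of the shut fingers; the grasp point (between the pads) lies 19 mm behind it (env.tcp_to_grasp is the distance from the TCP to the grasp point, in m); z points along the fingers, x is the direction in which the jaws open and shut, and the axes are right-handed (so a half turn about z gives the same grasp; the last joint's range is limited). The gripper opens to 87 mm and grips with 3 to 60 N. Pads are 19 mm wide; open, the fingers measure 117 mm over their backs; the gripper's body (75 mm by 190 mm) begins 51 mm behind the grasp point.
Start: joints at [75.063, 18.392, -4.016, 83.108, 1.295, 78.541, -3.26], TCP at [0.176, -0.626, 0.223] pointing down, gripper open.
Joint ranges: [-163.93, 163.93], [-17.29, 119.83], [-79.2, 71.16], [3.27, 140.29], [-89.18, 269.18], [5.43, 117.66], [-154.24, 154.24]. Speed limits (degrees/s): [147.25, 147.25, 180, 180, 180, 180, 180].

## Interface

Orientations are given as [roll, pitch, yaw] about the fixed x, y, z axes, in that order (R = Rz(yaw) Ry(pitch) Rx(roll)).
In Python, from cell import env, viewer gives the robot as it stands.
- The arm moves only by the shell command python3 -m pendant 'ROWS' [OPENING] [FORCE]. ROWS is JSON, a list of rows, each a list of 6 numbers: the shift along the tool's x, y, z each as a share of 0.1 m, from -1 to 1, then the turn, a rotation vector about the tool's x, y, z each as a share of 90 degrees, from -1 to 1. A call has exactly 8 rows; each row is the pose to reach, as a shift and turn from the pose commanded when the call began, along the tool's axes at that moment; what a row does not reach only later rows make up. A row lasts 1/8 s, in which the tool goes at most 62.5 mm and 10.7 degrees, less where a joint would pass 70% of its speed; a pose out of reach is approached as far as the arm can. A call with a number of a shift or a turn outside -1 to 1 is refused whole. A call with a gripper value outside its range is refused whole. OPENING is the finger opening in mm, from 0 to 87, set as the call begins (- or left out, the last holds). The fingers move at their own pace and stop on an object; FORCE is the grip in N (left out, the last holds). Time passes only in rows, so rows that repeat a pose let the fingers close, or fill a call up. It gives the time, the measured TCP pose, the force and the opening at its end, in the units of the state.
- env.get_obs(): the state, without advancing time (a new reading comes with each control period).
- viewer.read_camera(name): name is "scene" or "top" or "wrist"; returns a dict with "frame" (400x640x3 uint8, red, green, blue), "fx", "fy", "cx", "cy" (pixels), "view" (4x4, takes a point from world to camera coordinates); the wrist camera has in their place "hand_eye" (4x4, takes a point from camera to tool coordinates, whose origin is the TCP and whose axes are the tool frame's). Camera axes: x right, y down, z forward; pixel columns grow to the right and rows downward; lengths in m; the calibration is good to about 2 mm. A picture is of the moment at which its call begins: read the wrist's pose just before it. There is no depth.
- env.sign_off(): hands the job in, once; it reports no verdict.
The state is a dict: "time_s": time; "qpos": joint angles; "joint_velocities": joint speeds; "effort": joint torques, N m; "tool_pos": TCP position; "tool_rot": TCP orientation; "force": force on the tool from outside, world axes, zero at the start; "wrist_torque": the same for the moment, N m; "grip_width": finger opening in m.
Only numpy, scipy, OpenCV 4.12 (cv2) and the standard library are available. Lean on these libraries where they do the work, as an engineer would, in place of code of your own. Each camera call takes 0.05 s, during which the arm holds its last target.

## Task

Do the check on the torch bench's gas manifold: push the shut-off valve's test button so that its weighted lever drops, and lift the lever back up until it stays up by itself with the hand off it. Because the slam can shake the pipe clamps, then tap the three clamp bolts from above, one after the other from the one nearest the valve to the farthest, to feel which one is loose. Then take that clamp's cap by its tab, lift it at least 45 degrees open and finish while still holding it up there for the new rubber liner, leaving the tight clamps shut and everything else on the bench undisturbed.

Things in the scene. Friction and masses are not known exactly. Their poses are not given: they have to be found in the camera images.
- manifold: aluminium base plate (150 x 620 x 8 mm) of the gas manifold, bolted to the bench. Origin: centre of its underside, on the bench top (height 0). Its x axis points across the pipe, away from the robot; its y axis runs along the pipe towards the valve (the robot's left); z up. The copper pipe (28 mm across) runs along y straight above the origin, its axis 90 mm above the bench. The valve and the clamps are turned with the plate
- button_top (a point): middle of the top of the black test button (23 mm across), on top of the valve's grey trip housing; it points up, its top 155 mm above the bench, 15 mm above the housing's top. The raised lever's weight stands 84 mm nearer the robot and reaches up to 204 mm above the bench
- test_button (a joint): how far the test button is pushed down: 0 out, 0.007 m fully in. The lever is tripped at about 0.004 m with 3 to 5 N; a spring pushes the button out again
- lever_weight (a point): centre of the round cast weight at the end of the valve's lever: a disc 40 mm across and 24 mm thick, its flat faces looking along the manifold's x axis (so it can be pinched across its 24 mm thickness from above, and turns between the pads as the lever swings). The lever swings in an upright plane along the pipe, 72 mm in front of the pipe's axis, so there are 46 mm free between the weight and the pipe
- lever_pivot (a point): point on the lever's spindle axis, in the lever's plane, 90 mm above the bench; the weight's centre swings round it at 95 mm radius. The axis lies along the manifold's x axis
- drop_lever (a joint): angle of the lever: 0 raised and at rest on its stop (it leans 0.13 rad past upright, towards the clamps, and stays there by its own weight of about 0.22 kg), 1.70 rad dropped (level, pointing along +y of the manifold, away from the clamps). Upright is 0.13; raised past that it goes home by itself, let go short of it, it drops again. Pinched by its weight it tends to creep back 10 to 20 mm between the pads on the way up, so carry on until it is home
- bolt_top_a (a point): middle of the top of clamp A's dark hexagon bolt (17 mm across flats) which points up out of the cap's near ear, on a black rubber bush; its top is 119 mm above the bench, 42 mm in front of the pipe's axis. A tight bolt does not budge; a loose one gives 5 mm under a push of 3 N and springs back; they look alike. Any of the three clamps may stand in any of the three places along the pipe, about 105 mm apart
- bolt_top_b (a point): middle of the top of clamp B's dark hexagon bolt (17 mm across flats) which points up out of the cap's near ear, on a black rubber bush; its top is 119 mm above the bench, 42 mm in front of the pipe's axis. A tight bolt does not budge; a loose one gives 5 mm under a push of 3 N and springs back; they look alike. Any of the three clamps may stand in any of the three places along the pipe, about 105 mm apart
- bolt_top_c (a point): middle of the top of clamp C's dark hexagon bolt (17 mm across flats) which points up out of the cap's near ear, on a black rubber bush; its top is 119 mm above the bench, 42 mm in front of the pipe's axis. A tight bolt does not budge; a loose one gives 5 mm under a push of 3 N and springs back; they look alike. Any of the three clamps may stand in any of the three places along the pipe, about 105 mm apart
- tab_a (a point): where to grip clamp A's steel cap: on its lifting tab, on the robot's side of the bolt. The tab is a flat strap 28 mm wide (along the pipe) and 8 mm thick, from the bolt out to a rolled end 19 mm beyond this point; this point lies at mid-thickness, 95 mm above the bench, 72 mm in front of the pipe's axis; nothing is beneath it down to the base plate, and 30 mm or more is free on both sides
- tab_b (a point): where to grip clamp B's steel cap: on its lifting tab, on the robot's side of the bolt. The tab is a flat strap 28 mm wide (along the pipe) and 8 mm thick, from the bolt out to a rolled end 19 mm beyond this point; this point lies at mid-thickness, 95 mm above the bench, 72 mm in front of the pipe's axis; nothing is beneath it down to the base plate, and 30 mm or more is free on both sides
- tab_c (a point): where to grip clamp C's steel cap: on its lifting tab, on the robot's side of the bolt. The tab is a flat strap 28 mm wide (along the pipe) and 8 mm thick, from the bolt out to a rolled end 19 mm beyond this point; this point lies at mid-thickness, 95 mm above the bench, 72 mm in front of the pipe's axis; nothing is beneath it down to the base plate, and 30 mm or more is free on both sides
- cap_a (a joint): opening angle of clamp A's cap: 0 shut, 1.2 rad fully open, the tab going up. The hinge pin lies along the pipe behind it, 108 mm beyond the tab's grip point (along the manifold's x axis) and 90 mm above the bench, so the grip point swings round it at 108 mm radius. The cap carries its bolt with it and falls shut by its own weight (about 0.36 kg) when let go. A cap whose bolt is tight cannot be opened
- cap_b (a joint): opening angle of clamp B's cap: 0 shut, 1.2 rad fully open, the tab going up. The hinge pin lies along the pipe behind it, 108 mm beyond the tab's grip point (along the manifold's x axis) and 90 mm above the bench, so the grip point swings round it at 108 mm radius. The cap carries its bolt with it and falls shut by its own weight (about 0.36 kg) when let go. A cap whose bolt is tight cannot be opened
- cap_c (a joint): opening angle of clamp C's cap: 0 shut, 1.2 rad fully open, the tab going up. The hinge pin lies along the pipe behind it, 108 mm beyond the tab's grip point (along the manifold's x axis) and 90 mm above the bench, so the grip point swings round it at 108 mm radius. The cap carries its bolt with it and falls shut by its own weight (about 0.36 kg) when let go. A cap whose bolt is tight cannot be opened
- spanner: open-ended spanner, 190 mm long, lying flat in front of the manifold. A bystander: leave it where it is. Origin: centre of its underside near the middle of its length
- paste_jar: small jar of jointing paste, 56 mm across, 65 mm tall, standing in front of the manifold. A bystander: leave it where it is. Origin: centre of its underside
- spare_bush: spare black rubber bush, 32 mm across, 18 mm tall, standing on the base plate between two clamps. A bystander: leave it where it is. Origin: centre of its underside
- cap_nut: brass hexagon cap nut, 28 mm across, 24 mm tall, standing on the base plate between two clamps. A bystander: leave it where it is. Origin: centre of its underside
- flask: small conical glass flask, 72 mm across, 110 mm tall, standing behind the manifold. A bystander: leave it where it is. Origin: centre of its underside
- paddle: graphite paddle with a wooden handle, 230 mm long, lying behind the manifold. A bystander: leave it where it is. Origin: centre of its underside near the middle of its length
- parts_tray: open steel parts tray 120 x 90 x 32 mm, standing in front of the manifold. A bystander: leave it where it is. Origin: centre of its underside

How it is judged (in metres and radians):
On the way, in this order (a step that is already met when the one before it is completed fails the run):
1. the test button is pushed in by the hand (value of joint test_button above 0.0015 m and contact force between the fingers and test_button above 0.3 N and contact force between the fingers and drop_lever below 0.1 N), for 0.02 s.
2. the weighted lever has dropped by itself, untouched (value of joint drop_lever above 1.6 rad and contact force between the fingers and drop_lever below 0.1 N), for 0.1 s.
3. the lever is back up, at rest on its stop, let go (value of joint drop_lever below 0.08 rad and contact force between the fingers and drop_lever below 0.1 N), for 0.2 s.
4. the bolt nearest the valve is tapped (((contact force between the fingers and bolt_a above 1 N and y of bolt_top_a in the frame of manifold above -0.0525 m) or (contact force between the fingers and bolt_b above 1 N and y of bolt_top_b in the frame of manifold above -0.0525 m) or (contact force between the fingers and bolt_c above 1 N and y of bolt_top_c in the frame of manifold above -0.0525 m))), for 0.02 s.
5. the middle bolt is tapped (((contact force between the fingers and bolt_a above 1 N and y of bolt_top_a in the frame of manifold between -0.1575 and -0.0525 m) or (contact force between the fingers and bolt_b above 1 N and y of bolt_top_b in the frame of manifold between -0.1575 and -0.0525 m) or (contact force between the fingers and bolt_c above 1 N and y of bolt_top_c in the frame of manifold between -0.1575 and -0.0525 m))), for 0.02 s.
6. the bolt farthest from the valve is tapped (((contact force between the fingers and bolt_a above 1 N and y of bolt_top_a in the frame of manifold below -0.1575 m) or (contact force between the fingers and bolt_b above 1 N and y of bolt_top_b in the frame of manifold below -0.1575 m) or (contact force between the fingers and bolt_c above 1 N and y of bolt_top_c in the frame of manifold below -0.1575 m))), for 0.02 s.
At the end, for the whole second after the job is handed in: The cap of the clamp with the loose bolt is held still by the fingers (contact above 0.5 N) at 0.7 rad (40 degrees) open or more; the two tight caps are shut (under 0.05 rad); the valve's lever is up on its stop (under 0.08 rad) and the test button is out (under 2 mm) (((value of joint cap_a between 0.7 and 1.25 rad and velocity of joint cap_a between -0.1 and 0.1 rad/s and contact force between the fingers and cap_a above 0.5 N and value of joint each of cap_b, cap_c below 0.05 rad) or (value of joint cap_b between 0.7 and 1.25 rad and velocity of joint cap_b between -0.1 and 0.1 rad/s and contact force between the fingers and cap_b above 0.5 N and value of joint each of cap_a, cap_c below 0.05 rad) or (value of joint cap_c between 0.7 and 1.25 rad and velocity of joint cap_c between -0.1 and 0.1 rad/s and contact force between the fingers and cap_c above 0.5 N and value of joint each of cap_a, cap_b below 0.05 rad)) and value of joint drop_lever below 0.08 rad and value of joint test_button below 0.002 m); the arm keeps its last pose, push and grip.
It fails at once if a bystander is pushed more than 30 mm from its place or the flask or jar is tipped (distance of any of spanner, paste_jar, spare_bush, cap_nut, flask, paddle, parts_tray from where it was at the start of the episode above 0.03 m or angle between any of flask, paste_jar's own z axis and vertical above 0.5 rad).
It also fails if it takes over 72 s, if anything falls off the work surface, if the arm or the gripper's body presses on something with over 40 N, if the wrist force passes 120 N, or if a joint passes its speed limit or range.

## Working session

There is one attempt and no reset: what is moved stays moved. The work goes in short steps, Python scripts to look and compute and a shell command to move; the robot and the scene stay as the last step left them, time stands still between calls to the robot, and variables do not carry over. Pictures are saved under pics/ and viewed, and the job is handed in when it is done.

```bash
ls; mkdir -p pics
python3 - <<'E'
from cell import env, viewer
import cv2
o=env.get_obs(); print(o)
for n in ("scene","top"):
    c=viewer.read_camera(n); cv2.imwrite(f"pics/{n}0.png",c["frame"][:,:,::-1]); print(n,c["fx"],c["fy"],c["cx"],c["cy"]); print(c["view"])
c=viewer.read_camera("wrist"); print(c["hand_eye"],c["fx"],c["cx"],c["cy"]); cv2.imwrite("pics/wrist0.png",c["frame"][:,:,::-1])
E
```

```text
pics
{'time_s': 0.0, 'qpos': array([75.06252789, 18.43977175, -4.01493944, 83.17521077,  1.29420612,
       78.54108711, -3.25860232]), 'joint_velocities': array([-0.06617157, -0.06304017, -0.0002933 ,  0.07523597, -0.01211551,
       -0.00697966, -0.06678908]), 'effort': array([ 3.65706876e-05, -4.91291964e+01, -4.04178165e-01, -3.12527025e+01,
       -6.39840262e-02,  4.38999385e-02,  1.56584319e-04]), 'tool_pos': array([ 0.17618278, -0.62508602,  0.22145066]), 'tool_rot': array([ 1.79994805e+02,  1.10872013e-01, -7.42520990e+01]), 'force': array([-0.27588335,  0.1151722 , -0.64198243]), 'wrist_torque': array([0.0055377 , 0.02500722, 0.01529872]), 'grip_width': 0.08686313477427784}
scene 429.2745026011629 429.2745026011629 317.3986862328948 205.43648634449346
[[ 2.17188437e-02  9.99764106e-01  1.57408674e-04 -3.65107534e-03]
 [ 6.95918546e-01 -1.50050720e-02 -7.17963944e-01 -2.94579849e-01]
 [-7.17792219e-01  1.57028903e-02 -6.96080276e-01  1.26714314e+00]
 [ 0.00000000e+00  0.00000000e+00  0.00000000e+00  1.00000000e+00]]
top 424.25598253555904 424.25598253555904 315.45014710701014 198.8067521009563
[[-0.02264972 -0.99967508 -0.01169324  0.01442689]
 [-0.99333876  0.02382489 -0.11274078  0.59148116]
 [ 0.11298274  0.00906181 -0.99355563  0.88597223]
 [ 0.          0.          0.          1.        ]]
[[ 9.99999957e-01 -2.86514034e-04  6.04239126e-05 -3.28092252e-04]
 [ 2.58634742e-04  9.61009810e-01  2.76514156e-01 -7.54766419e-02]
 [-1.37293159e-04 -2.76514128e-01  9.61009843e-01 -1.61406476e-01]
 [ 0.00000000e+00  0.00000000e+00  0.00000000e+00  1.00000000e+00]] 352.189724952753 325.6276400910196 200.87524818917998
```

View pics/scene0.png

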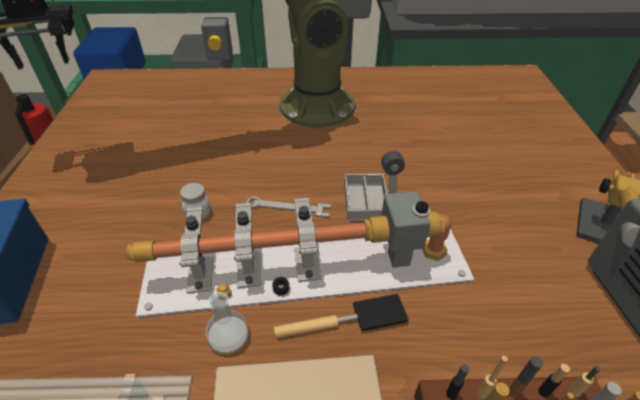

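View pics/top0.png

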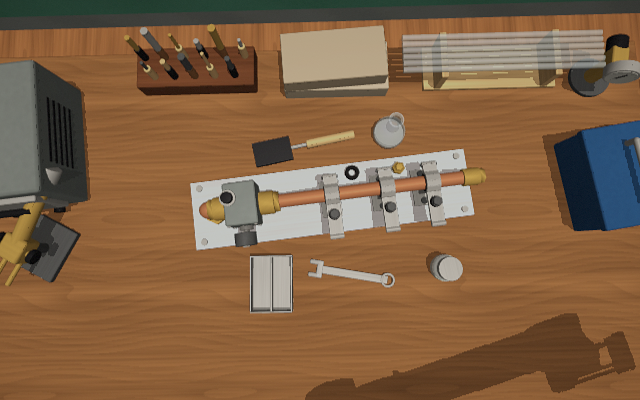

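Scene: valve at right (button ~(421,208), weight ~(393,162)), bolts ~(192,222), (243,217), (304,212). Top: button ~(227,197), weight ~(246,236), bolts ~(334,213), (390,207), (436,201). I'll zoom in for accuracy.

Run:
```python
import cv2
a=cv2.imread("pics/scene0.png"); b=cv2.imread("pics/top0.png")
def crop(im,x,y,w,h,s,n): cv2.imwrite(n,cv2.resize(im[y:y+h,x:x+w],None,fx=s,fy=s,interpolation=cv2.INTER_CUBIC))
crop(a,170,190,160,110,5,"pics/s_cl.png"); crop(a,370,140,100,130,4.5,"pics/s_v.png")
crop(b,310,150,160,110,5,"pics/t_cl.png"); crop(b,190,160,130,100,6,"pics/t_v.png")
```

```text
(no output)
```

View pics/s_cl.png

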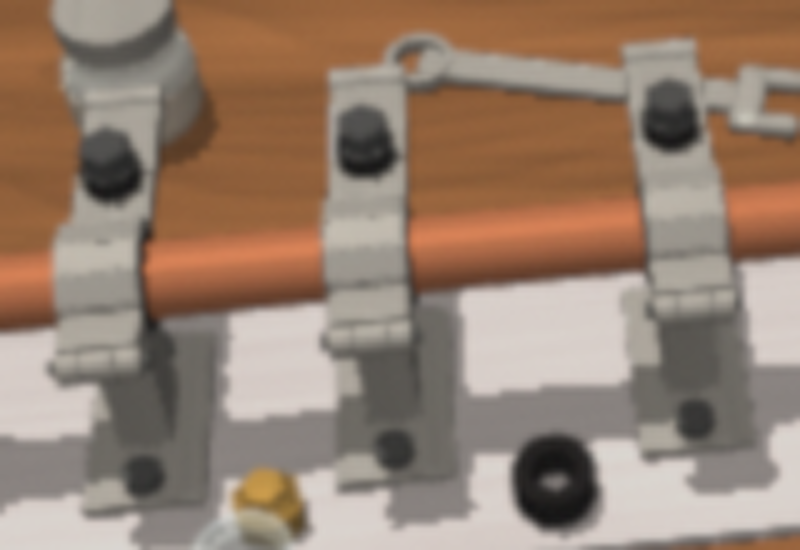

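View pics/s_v.png

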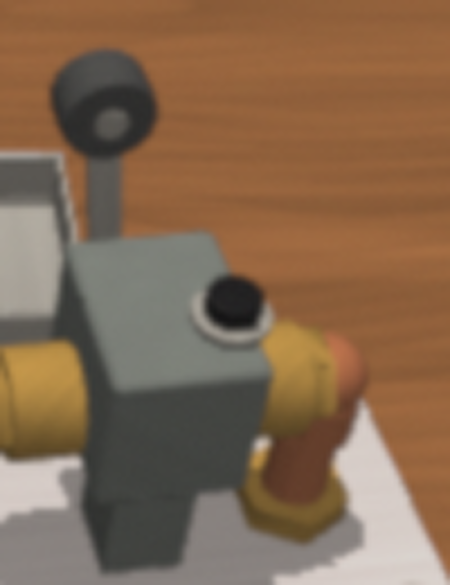

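View pics/t_cl.png

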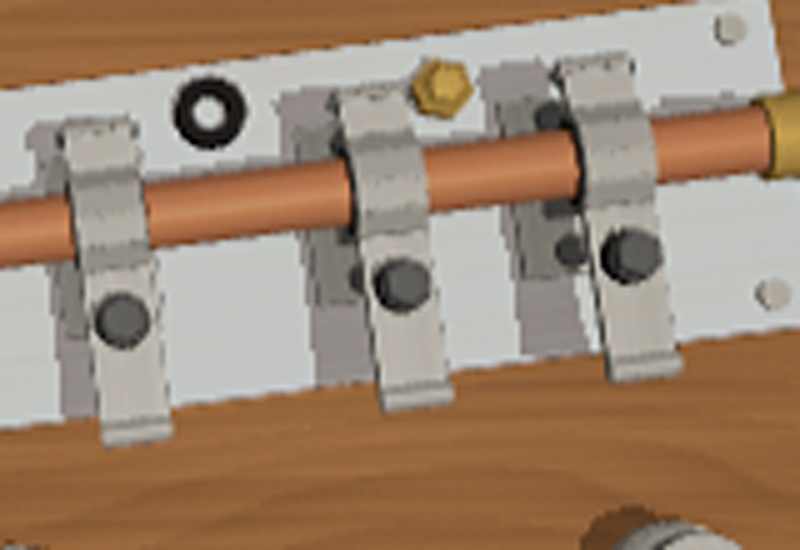

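View pics/t_v.png

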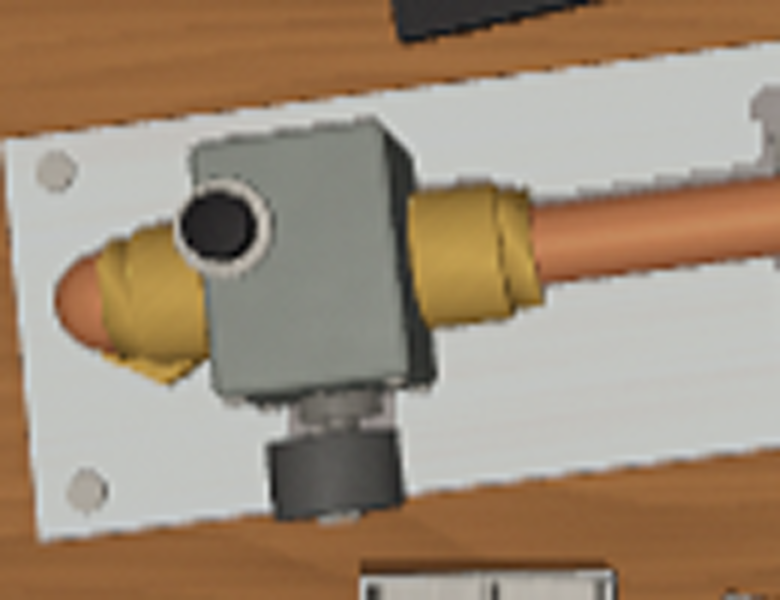

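```bash
cat > h.py <<'E'
import numpy as np
S=dict(f=429.2745,c=(317.3987,205.4365),V=np.array([[2.17188437e-02,9.99764106e-01,1.57408674e-04,-3.65107534e-03],[6.95918546e-01,-1.50050720e-02,-7.17963944e-01,-2.94579849e-01],[-7.17792219e-01,1.57028903e-02,-6.96080276e-01,1.26714314]]))
T=dict(f=424.25598,c=(315.45015,198.80675),V=np.array([[-0.02264972,-0.99967508,-0.01169324,0.01442689],[-0.99333876,0.02382489,-0.11274078,0.59148116],[0.11298274,0.00906181,-0.99355563,0.88597223]]))
def ray(K,p):
    R,t=K["V"][:,:3],K["V"][:,3]
    d=R.T@np.array([(p[0]-K["c"][0])/K["f"],(p[1]-K["c"][1])/K["f"],1]); return -R.T@t,d/np.linalg.norm(d)
def tri(*rs):
    A=0;b=0
    for o,d in rs:
        P=np.eye(3)-np.outer(d,d);A=A+P;b=b+P@o
    x=np.linalg.solve(A,b); return x,[np.linalg.norm((np.eye(3)-np.outer(d,d))@(x-o))*1e3 for o,d in rs]
def atz(K,p,z):
    o,d=ray(K,p); return o+d*(z-o[2])/d[2]
E
python3 - <<'E'
from h import *
np.set_printoptions(precision=4,suppress=True)
for n,s,t,z in [("b1",(303.8,208.6),(334.4,213.6),.119),("b2",(242.4,213.6),(390.6,206.2),.119),("b3",(191,218.6),(437,200),.119),("btn",(422.4,205.3),(226,197.7),.155)]:
    x,e=tri(ray(S,s),ray(T,t)); print(n,x,e,"S@z",atz(S,s,z)[:2],"T@z",atz(T,t,z)[:2])
print("weight",atz(T,(246.2,239.2),.204))
c=[atz(T,p,.008) for p in [(190.8,183.3),(196.3,250),(473,214),(464,150)]]; print(np.array(c),np.mean(c,0))
for p,q in ((0,3),(1,2)): d=c[p]-c[q]; print(np.degrees(np.arctan2(-d[0],d[1])),np.linalg.norm(d))
E
```

```text
b1 [ 0.5521 -0.035   0.1175] [np.float64(1.6228223341435042), np.float64(1.6228223341435155)] S@z [ 0.5537 -0.0333] T@z [ 0.5519 -0.0365]
b2 [ 0.5638 -0.1457  0.1188] [np.float64(1.1757897332589746), np.float64(1.1757897332589433)] S@z [ 0.5642 -0.1444] T@z [ 0.5639 -0.1468]
b3 [ 0.5738 -0.2368  0.1182] [np.float64(1.3457025073609667), np.float64(1.3457025073608748)] S@z [ 0.5748 -0.235 ] T@z [ 0.5739 -0.238 ]
btn [0.5846 0.1707 0.1528] [np.float64(2.1696215243097203), np.float64(2.169621524309682)] S@z [0.5866 0.1722] T@z [0.584 0.168]
weight [0.5042 0.1217 0.204 ]
[[ 0.6363  0.2799  0.008 ]
 [ 0.4873  0.2661  0.008 ]
 [ 0.5524 -0.3464  0.008 ]
 [ 0.6969 -0.3355  0.008 ]] [ 0.5932 -0.034   0.008 ]
5.628819378569954 0.6183331207602193
6.072512478127898 0.6159306667015955
```

```bash
cat > go.py <<'E'
import sys,numpy as np
from scipy.spatial.transform import Rotation as R
from cell import env
def plan(p,yaw,extra=None):
    o=env.get_obs(); R0=R.from_euler('xyz',o["tool_rot"],degrees=True)
    Rt=R.from_euler('xyz',[180,0,yaw],degrees=True)
    if extra is not None: Rt=extra*Rt
    print("t",o["time_s"],"pos",np.round(o["tool_pos"],4),"rot",np.round(o["tool_rot"],2),"F",np.round(o["force"],2),"w",round(o["grip_width"]*1e3,1))
    s=R0.inv().apply(np.array(p)-o["tool_pos"])/.1; w=(R0.inv()*Rt).as_rotvec(degrees=True)/90
    print("shares",np.round(s,3),np.round(w,3))
if __name__=="__main__":
    a=[float(v) for v in sys.argv[1:]]; plan(a[:3],a[3],R.from_rotvec(a[4:7],degrees=True) if len(a)>4 else None)
E
python3 -m pendant '[[-0.1,-0.1,-0.06,0,0,-0.04],[-0.25,-0.25,-0.12,0,0,-0.08],[-0.4,-0.4,-0.25,0,0,-0.13],[-0.55,-0.55,-0.4,0,0,-0.17],[-0.7,-0.7,-0.5,0,0,-0.21],[-0.8,-0.85,-0.6,0,0,-0.25],[-0.9,-1,-0.7,0,0,-0.29],[-0.9,-1,-0.7,0,0,-0.3]]' 0 20; python3 go.py .40 -.38 .28 -22
```

```text
time_s: 1.15
tool_pos: [0.2501, -0.5111, 0.2938]
tool_rot: [180.0, -0.1, -47.0]
force: [-0.7, -0.9, -0.0]
grip_width: 0.015
t 1.15 pos [ 0.2501 -0.5111  0.2938] rot [ 1.7999e+02 -1.2000e-01 -4.7000e+01] F [-0.68 -0.93 -0.03] w 15.0
shares [ 0.063 -1.991  0.138] [ 0.    -0.001 -0.278]
```

```bash
python3 -m pendant '[[0,-0.15,0,0,0,-0.05],[0,-0.3,0,0,0,-0.1],[0,-0.45,0,0,0,-0.15],[0,-0.6,0,0,0,-0.2],[0,-0.75,0,0,0,-0.25],[-0.05,-0.85,0,0,0,-0.28],[-0.1,-1,0,0,0,-0.3],[-0.15,-1,0,0,0,-0.3]]' ; python3 go.py .43 -.3 .29 0
```

```text
time_s: 2.15
tool_pos: [0.3122, -0.4318, 0.2926]
tool_rot: [-180.0, -0.0, -20.2]
force: [0.4, -0.5, -0.5]
grip_width: 0.0003
t 2.15 pos [ 0.3122 -0.4318  0.2926] rot [-1.7999e+02 -1.0000e-02 -2.0150e+01] F [ 0.42 -0.52 -0.5 ] w 0.3
shares [ 0.652 -1.643  0.026] [-0.    -0.    -0.224]
```

```bash
python3 -m pendant '[[0.05,-0.15,0,0,0,-0.05],[0.1,-0.3,0,0,0,-0.1],[0.2,-0.45,0,0,0,-0.15],[0.3,-0.6,0,0,0,-0.2],[0.4,-0.75,0,0,0,-0.24],[0.5,-0.85,0,0,0,-0.27],[0.6,-1,0,0,0,-0.29],[0.7,-1,0,0,0,-0.29]]' ; python3 go.py .46 -.23 .29 6
```

```text
time_s: 3.15
tool_pos: [0.4132, -0.3623, 0.2928]
tool_rot: [180.0, -0.0, 6.0]
force: [-0.1, -0.6, 0.5]
grip_width: 0.0008
t 3.15 pos [ 0.4132 -0.3623  0.2928] rot [ 1.7999e+02 -2.0000e-02  5.9800e+00] F [-0.1  -0.6   0.45] w 0.8
shares [ 0.603 -1.267  0.028] [ 0. -0. -0.]
```

```bash
python3 -m pendant '[[0.1,-0.15,0,0,0,0],[0.2,-0.3,0,0,0,0],[0.3,-0.45,0,0,0,0],[0.4,-0.6,0,0,0,0],[0.5,-0.75,0,0,0,0],[0.6,-0.85,0,0,0,0],[0.7,-1,0,0,0,0],[0.7,-1,0,0,0,0]]' ; python3 go.py .46 -.18 .29 6
```

```text
time_s: 4.15
tool_pos: [0.4721, -0.2549, 0.2926]
tool_rot: [-180.0, -0.0, 6.0]
force: [0.3, -0.4, 0.5]
grip_width: 0.0003
t 4.15 pos [ 0.4721 -0.2549  0.2926] rot [-1.7998e+02 -2.0000e-02  6.0200e+00] F [ 0.3  -0.44  0.51] w 0.3
shares [-0.042 -0.758  0.026] [-0. -0.  0.]
```

```bash
python3 -m pendant '[[0.1,-0.15,0,0,0,0],[0.2,-0.3,0,0,0,0],[0.3,-0.45,0,0,0,0],[0.4,-0.6,0,0,0,0],[0.5,-0.75,0,0,0,0],[0.6,-0.9,0,0,0,0],[0.7,-1,0,0,0,0],[0.7,-1,0,0,0,0]]'
cat > wsnap.py <<'E'
import sys,pickle,cv2
from cell import env,viewer
n=sys.argv[1]
o=env.get_obs(); c=viewer.read_camera("wrist"); cv2.imwrite(f"pics/{n}.png",c["frame"][:,:,::-1])
pickle.dump((o["tool_pos"],o["tool_rot"],c["hand_eye"],c["fx"],c["fy"],c["cx"],c["cy"]),open(n+".pkl","wb")); print(o["tool_pos"],o["tool_rot"])
E
python3 wsnap.py w1
cat >> h.py <<'E'
import pickle
from scipy.spatial.transform import Rotation as Rot
def wray(n,p):
    tp,tr,H,fx,fy,cx,cy=pickle.load(open(n+".pkl","rb")); R=Rot.from_euler('xyz',tr,degrees=True)
    d=R.apply(H[:3,:3]@np.array([(p[0]-cx)/fx,(p[1]-cy)/fy,1])); return tp+R.apply(H[:3,3]),d/np.linalg.norm(d)
def watz(n,p,z):
    o,d=wray(n,p); return o+d*(z-o[2])/d[2]
E
```

```text
time_s: 5.15
tool_pos: [0.5313, -0.1489, 0.2924]
tool_rot: [-180.0, -0.0, 6.0]
force: [0.0, -0.2, 0.3]
grip_width: 0.0005
[ 0.53131036 -0.14889312  0.29244737] [-1.79973644e+02 -5.37140361e-03  5.97681302e+00]
```

View pics/w1.png

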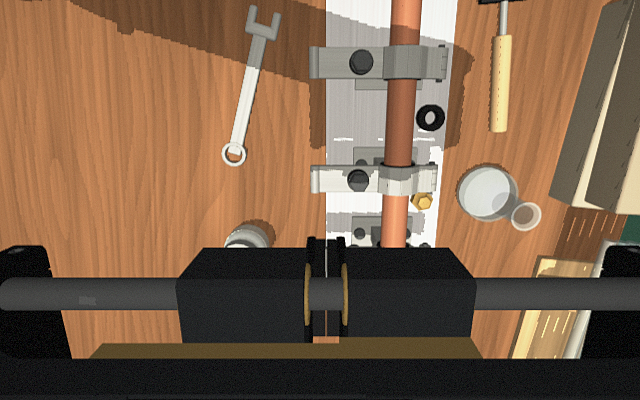

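Bolts show at (361,61) nearest the valve and (358,179) in the middle; the long body runs along the jaw direction.

```bash
python3 - <<'E'
from h import *
np.set_printoptions(precision=4,suppress=True)
print(watz("w1",(361,61),.119),watz("w1",(358,179),.119))
for w,s,t in (((361,61),(303.8,208.6),(334.4,213.6)),((358,179),(242.4,213.6),(390.6,206.2))):
    print(tri(wray("w1",w),ray(S,s),ray(T,t)))
E
python3 go.py .572 .15 .29 6
```

```text
[ 0.5508 -0.0372  0.119 ] [ 0.562  -0.1438  0.119 ]
(array([ 0.5515, -0.0356,  0.1166]), [np.float64(1.4052712521860533), np.float64(2.2916371085792995), np.float64(1.1540756464294375)])
(array([ 0.563 , -0.1453,  0.1178]), [np.float64(1.4733094102317668), np.float64(0.5590139863756757), np.float64(1.9852873710499634)])
t 5.2 pos [ 0.5308 -0.15    0.2924] rot [1.7999e+02 2.0000e-02 5.8900e+00] F [ 0.46 -0.02 -0.2 ] w 0.3
shares [ 0.717 -2.942  0.024] [ 0.     0.    -0.001]
```

```bash
python3 -m pendant '[[0.05,-0.15,0,0,0,0],[0.1,-0.3,0,0,0,0],[0.15,-0.45,0,0,0,0],[0.2,-0.6,0,0,0,0],[0.25,-0.75,0,0,0,0],[0.3,-0.9,0,0,0,0],[0.3,-1,0,0,0,0],[0.3,-1,0,0,0,0]]' ; python3 -m pendant '[[0.05,-0.15,0,0,0,0],[0.1,-0.3,0,0,0,0],[0.15,-0.45,0,0,0,0],[0.2,-0.6,0,0,0,0],[0.25,-0.75,0,0,0,0],[0.3,-0.9,0,0,0,0],[0.3,-1,0,0,0,0],[0.3,-1,0,0,0,0]]' ; python3 wsnap.py w2; python3 go.py .5845 .170 .17 6
```

```text
time_s: 6.2
tool_pos: [0.5502, -0.0466, 0.2926]
tool_rot: [180.0, 0.0, 5.9]
force: [1.0, -0.5, -0.8]
grip_width: 0.0003
time_s: 7.2
tool_pos: [0.5698, 0.056, 0.2926]
tool_rot: [-180.0, 0.0, 5.9]
force: [-0.3, -0.1, 0.0]
grip_width: 0.0003
[0.56975176 0.05604888 0.29258052] [-1.79994125e+02  6.25447496e-03  5.94761374e+00]
t 7.25 pos [0.5699 0.055  0.2925] rot [1.7997e+02 1.0000e-02 5.8700e+00] F [-0.3  -0.39 -0.04] w 0.7
shares [ 0.263 -1.13   1.225] [ 0.     0.    -0.001]
```

View pics/w2.png

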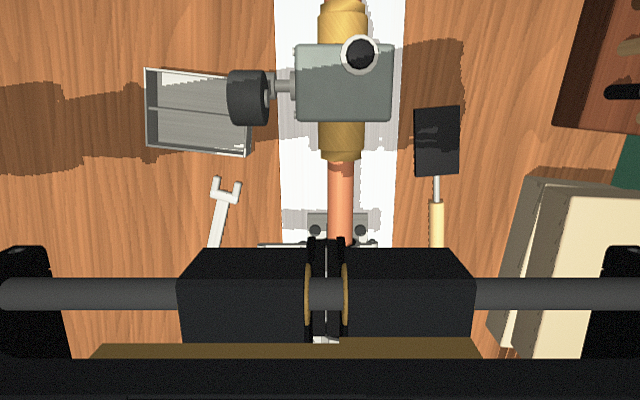

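Button top at (360,54), weight around (245,97), spanning columns 227–270.

Run:
```python
from h import *
np.set_printoptions(precision=4,suppress=True)
print(watz("w2",(360,54),.155), tri(wray("w2",(360,54)),ray(S,(422.4,205.3)),ray(T,(226,197.7))))
for p in [(227,97),(250,97),(268,97),(245,70),(245,123)]: print(p,watz("w2",p,.204 if p[1]==97 else .184)[:2])
a=cv=None
import cv2
im=cv2.imread("pics/w2.png"); cv2.imwrite("pics/w2z.png",cv2.resize(im[30:170,210:410],None,fx=4,fy=4,interpolation=cv2.INTER_CUBIC))
```

```text
[0.5849 0.1688 0.155 ] (array([0.5848, 0.1701, 0.1532]), [np.float64(1.0447207093998432), np.float64(2.668261925781139), np.float64(1.71742235360983)])
(227, 97) [0.4945 0.1263]
(250, 97) [0.5101 0.128 ]
(268, 97) [0.5223 0.1292]
(245, 70) [0.5016 0.146 ]
(245, 123) [0.5031 0.1086]
```

View pics/w2z.png

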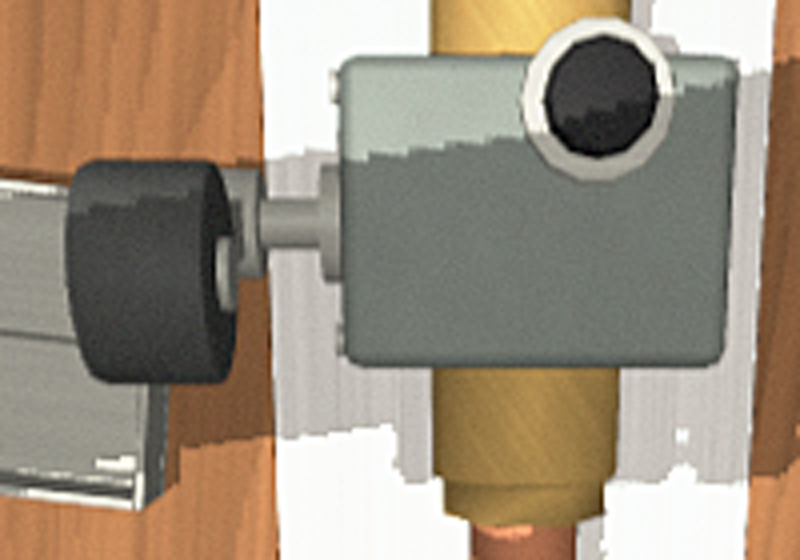

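```bash
python3 -m pendant '[[0.05,-0.15,0,0,0,0],[0.1,-0.3,0,0,0,0],[0.15,-0.45,0.1,0,0,0],[0.2,-0.6,0.25,0,0,0],[0.26,-0.75,0.4,0,0,0],[0.26,-0.9,0.6,0,0,0],[0.26,-1,0.8,0,0,0],[0.26,-1,0.9,0,0,0]]' ; python3 go.py .585 .1695 .16 6
```

```text
time_s: 8.25
tool_pos: [0.5845, 0.1578, 0.2005]
tool_rot: [180.0, 0.1, 6.0]
force: [0.0, -0.4, 1.0]
grip_width: 0.0003
t 8.25 pos [0.5845 0.1578 0.2005] rot [1.7999e+02 1.4000e-01 5.9500e+00] F [ 0.05 -0.36  0.98] w 0.3
shares [ 0.018 -0.115  0.405] [ 0.     0.002 -0.001]
```

```bash
python3 -m pendant '[[0.02,-0.12,0.1,0,0,0],[0.02,-0.12,0.2,0,0,0],[0.02,-0.12,0.32,0,0,0],[0.02,-0.12,0.4,0,0,0],[0.02,-0.12,0.45,0,0,0],[0.02,-0.12,0.48,0,0,0],[0.02,-0.12,0.51,0,0,0],[0.02,-0.12,0.52,0,0,0]]' ; python3 go.py .585 .1695 .148 6; python3 -c "
from cell import viewer;import cv2
cv2.imwrite('pics/s1.png',viewer.read_camera('scene')['frame'][:,:,::-1])"
```

```text
time_s: 9.25
tool_pos: [0.5865, 0.1689, 0.1506]
tool_rot: [180.0, -0.0, 5.8]
force: [-1.1, -0.9, 1.3]
grip_width: 0.0008
t 9.25 pos [0.5865 0.1689 0.1506] rot [ 1.7997e+02 -1.0000e-02  5.8400e+00] F [-1.13 -0.88  1.25] w 0.8
shares [-0.014 -0.007  0.026] [ 0.    -0.    -0.002]
```

View pics/s1.png

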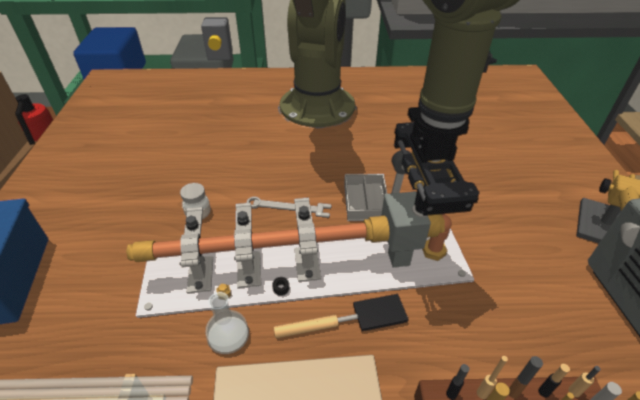

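```bash
python3 -m pendant '[[0,0,0.01,0,0,0],[0,0,0.02,0,0,0],[0,0,0.02,0,0,0],[0,0,0,0,0,0],[0,0,-0.1,0,0,0],[0,0,-0.3,0,0,0],[0,0,-0.5,0,0,0],[0,0,-0.7,0,0,0]]' ; python3 -c "
from cell import viewer;import cv2
for n in ('scene','top'):cv2.imwrite('pics/%s2.png'%n,viewer.read_camera(n)['frame'][:,:,::-1])"; python3 wsnap.py w3
```

```text
time_s: 10.3
tool_pos: [0.5867, 0.1695, 0.2226]
tool_rot: [-180.0, -0.1, 5.9]
force: [0.4, 0.2, 0.2]
grip_width: 0.0002
[0.58790059 0.17003557 0.22404981] [-179.9638965   -0.303125     5.8452548]
```

View pics/scene2.png

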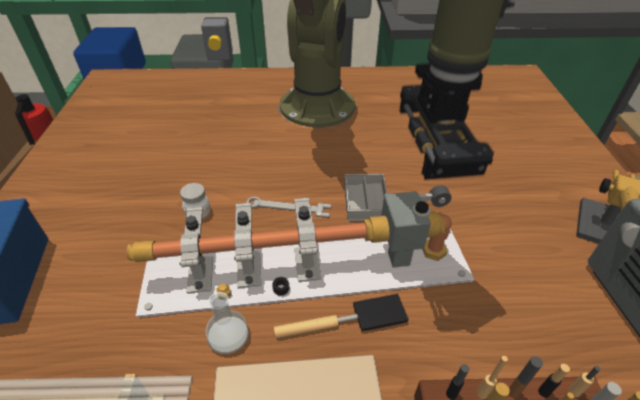

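View pics/top2.png

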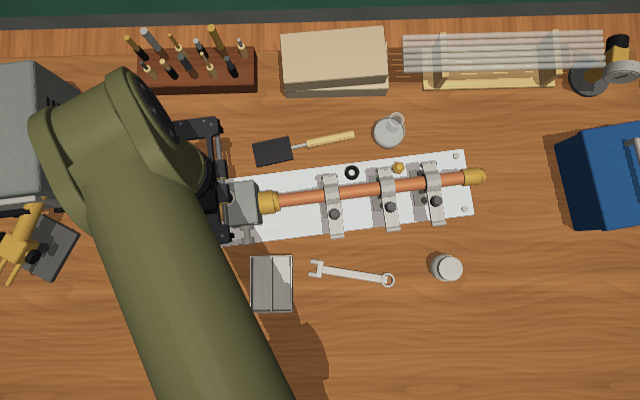

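View pics/w3.png

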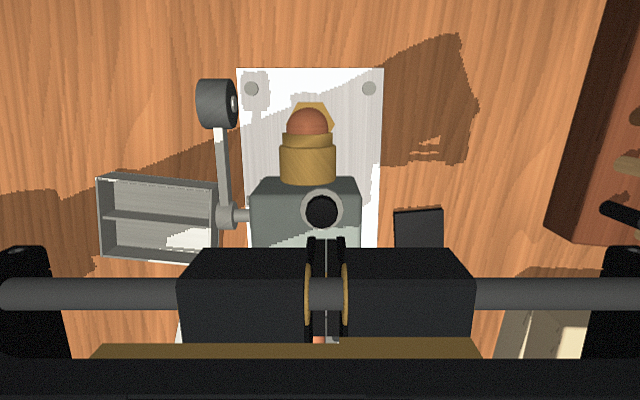

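The lever has dropped level; in the wrist view the weight is centred about (213,104).

Run:
```python
from h import *
import cv2
np.set_printoptions(precision=4,suppress=True)
im=cv2.imread("pics/w3.png"); cv2.imwrite("pics/w3z.png",cv2.resize(im[60:240,180:260],None,fx=3.3,fy=3.3,interpolation=cv2.INTER_CUBIC))
for p,z in [((196,104),.11),((230,104),.11),((213,79),.09),((213,129),.09),((230,215),.09)]: print(p,watz("w3",p,z))
# scene: far face centre at local x = -.060
print(tri(wray("w3",(234,103)),ray(S,(440,196.5))))
```

```text
(196, 104) [0.4836 0.2326 0.11  ]
(230, 104) [0.509  0.2352 0.11  ]
(213, 79) [0.49   0.2523 0.09  ]
(213, 129) [0.4906 0.2132 0.09  ]
(230, 215) [0.5065 0.1399 0.09  ]
(array([0.5083, 0.2338, 0.1003]), [np.float64(2.496155268486156), np.float64(2.4961552684862722)])
```

View pics/w3z.png

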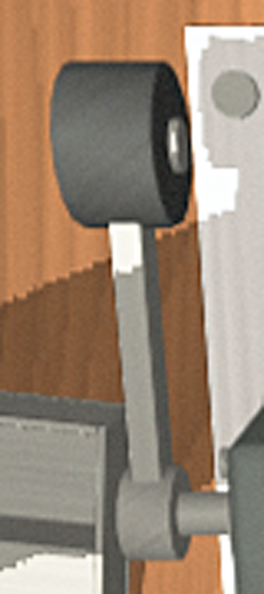

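```bash
python3 go.py .495 .232 .15 6; python3 -m pendant '[[-0.1,-0.1,0,0,0,0],[-0.25,-0.2,0,0,0,0],[-0.4,-0.3,0,0,0,0],[-0.55,-0.45,0.05,0,0,0],[-0.7,-0.6,0.2,0,0,0],[-0.86,-0.71,0.35,0,0,0],[-0.86,-0.71,0.55,0,0,0],[-0.86,-0.71,0.7,0,0,0]]' 60 20; python3 go.py .495 .232 .071 6
```

```text
t 10.45 pos [0.5872 0.1696 0.2223] rot [-1.7999e+02 -1.7000e-01  5.8400e+00] F [-0.47  0.22 -0.07] w 0.7
shares [-0.856 -0.715  0.721] [-0.    -0.002 -0.002]
time_s: 11.45
tool_pos: [0.4936, 0.2303, 0.1491]
tool_rot: [179.9, 0.0, 5.8]
force: [0.6, -0.7, 0.1]
grip_width: 0.0592
t 11.45 pos [0.4936 0.2303 0.1491] rot [1.7995e+02 2.0000e-02 5.8300e+00] F [ 0.55 -0.71  0.09] w 59.2
shares [ 0.016 -0.016  0.781] [ 0.001  0.    -0.002]
```

```bash
python3 -m pendant '[[0.01,-0.01,0.12,0,0,0],[0.01,-0.01,0.26,0,0,0],[0.01,-0.01,0.4,0,0,0],[0.01,-0.01,0.53,0,0,0],[0.01,-0.01,0.65,0,0,0],[0.01,-0.01,0.74,0,0,0],[0.01,-0.01,0.78,0,0,0],[0.01,-0.01,0.78,0,0,0]]'; python3 -m pendant '[[0,0,0,0,0,0],[0,0,0,0,0,0],[0,0,0,0,0,0],[0,0,0,0,0,0],[0,0,0,0,0,0],[0,0,0,0,0,0],[0,0,0,0,0,0],[0,0,0,0,0,0]]' 10 25;  python3 go.py .495 .232 .071 6; python3 wsnap.py w4
```

```text
time_s: 12.45
tool_pos: [0.4945, 0.2321, 0.0724]
tool_rot: [180.0, 0.0, 5.8]
force: [0.7, -0.0, -0.5]
grip_width: 0.0598
time_s: 13.45
tool_pos: [0.4945, 0.2321, 0.0726]
tool_rot: [180.0, 0.0, 5.8]
force: [0.3, -0.7, 1.3]
grip_width: 0.0235
t 13.45 pos [0.4945 0.2321 0.0726] rot [179.99   0.     5.85] F [ 0.31 -0.75  1.32] w 23.5
shares [0.005 0.001 0.016] [ 0.     0.    -0.002]
[0.49449954 0.23208619 0.07257217] [1.79989318e+02 1.87587337e-03 5.84704618e+00]
```

View pics/w4.png

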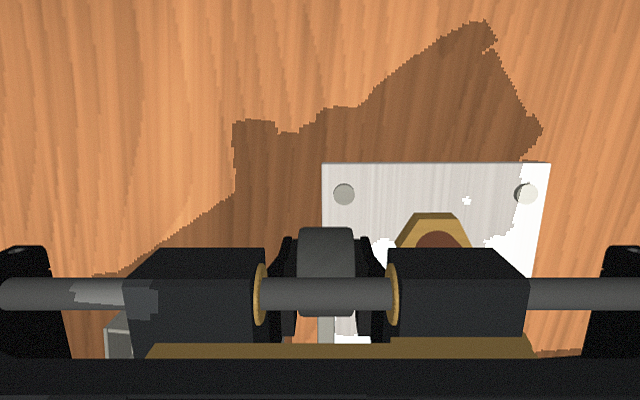

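```bash
python3 -m pendant '[[0,0.01,-0.1,0,0,0],[0,0.02,-0.2,0,0,0],[0,0.05,-0.29,0,0,0],[0,0.08,-0.39,0,0,0],[0,0.13,-0.48,0,0,0],[0,0.18,-0.56,0,0,0],[0,0.24,-0.64,0,0,0],[0,0.31,-0.71,0,0,0]]';  python3 go.py .505 .1375 .166 6; python3 wsnap.py w5
```

```text
time_s: 14.5
tool_pos: [0.4977, 0.2011, 0.1441]
tool_rot: [-180.0, -0.0, 5.9]
force: [0.9, 3.7, -4.1]
grip_width: 0.0239
t 14.5 pos [0.4977 0.2011 0.1441] rot [-1.7998e+02 -1.0000e-02  5.8500e+00] F [ 0.89  3.7  -4.09] w 23.9
shares [ 0.008  0.64  -0.219] [-0.    -0.    -0.002]
[0.49770856 0.20111728 0.1441388 ] [-1.79983003e+02 -1.14755782e-02  5.85444847e+00]
```

View pics/w5.png

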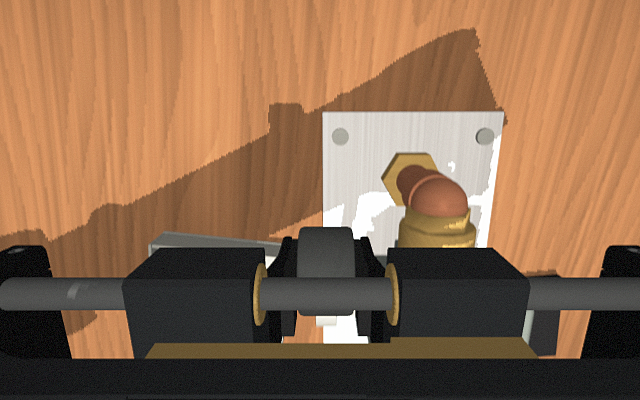

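```bash
python3 -m pendant '[[0,0.09,-0.07,0,0,0],[0,0.19,-0.13,0,0,0],[0,0.3,-0.18,0,0,0],[0,0.41,-0.22,0,0,0],[0,0.52,-0.24,0,0,0],[0,0.64,-0.24,0,0,0],[0,0.75,-0.24,0,0,0],[0,0.83,-0.23,0,0,0]]';  python3 go.py .505 .1255 .165 6; python3 wsnap.py w6;python3 -c "
from cell import viewer;import cv2
for n in ('scene',):cv2.imwrite('pics/%s3.png'%n,viewer.read_camera(n)['frame'][:,:,::-1])"
```

```text
time_s: 15.55
tool_pos: [0.5057, 0.1245, 0.1671]
tool_rot: [-179.4, -0.1, 6.0]
force: [-0.0, 23.8, 0.7]
grip_width: 0.0239
t 15.55 pos [0.5057 0.1245 0.1671] rot [-1.7944e+02 -8.0000e-02  5.9700e+00] F [-1.000e-02  2.377e+01  7.500e-01] w 23.9
shares [-0.006 -0.01   0.021] [-0.006 -0.001 -0.   ]
[0.50571204 0.12449827 0.16713053] [-1.79438839e+02 -8.39958786e-02  5.97428210e+00]
```

View pics/scene3.png

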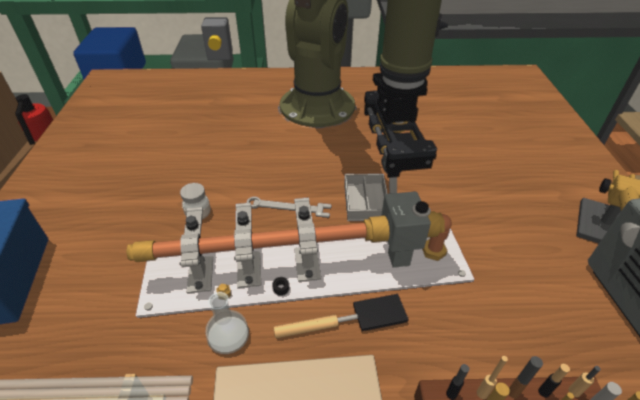

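View pics/w6.png

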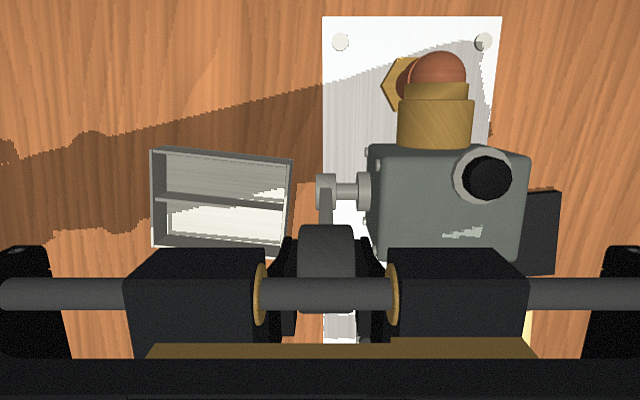

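Lever is up against its stop (24 N in y). Release it.

```bash
python3 -m pendant '[[0,-0.03,0,0,0,0],[0,-0.06,0,0,0,0],[0,-0.06,0,0,0,0],[0,-0.06,0,0,0,0],[0,-0.06,0,0,0,0],[0,-0.06,0,0,0,0],[0,-0.06,-0.05,0,0,0],[0,-0.06,-0.1,0,0,0]]' 60; python3 -m pendant '[[0,0,-0.05,0,0,0],[0,0,-0.15,0,0,0],[0,0,-0.27,0,0,0],[0,0,-0.4,0,0,0],[0,0,-0.55,0,0,0],[0,0,-0.65,0,0,0],[0,0,-0.7,0,0,0],[0,0,-0.7,0,0,0]]'; python3 go.py .552 -.036 .16 6;python3 -c "
from cell import viewer;import cv2
for n in ('scene',):cv2.imwrite('pics/%s4.png'%n,viewer.read_camera(n)['frame'][130:280,340:500,::-1].repeat(4,0).repeat(4,1))"
```

```text
time_s: 16.65
tool_pos: [0.5056, 0.1247, 0.177]
tool_rot: [180.0, -0.0, 5.9]
force: [-0.8, 0.9, 0.3]
grip_width: 0.06
time_s: 17.65
tool_pos: [0.5056, 0.1247, 0.2467]
tool_rot: [180.0, -0.0, 5.8]
force: [-0.1, -0.1, -0.2]
grip_width: 0.0598
t 17.65 pos [0.5056 0.1247 0.2467] rot [ 1.80e+02 -1.00e-02  5.84e+00] F [-0.11 -0.1  -0.16] w 59.8
shares [0.298 1.646 0.867] [ 0.    -0.    -0.002]
```

View pics/scene4.png

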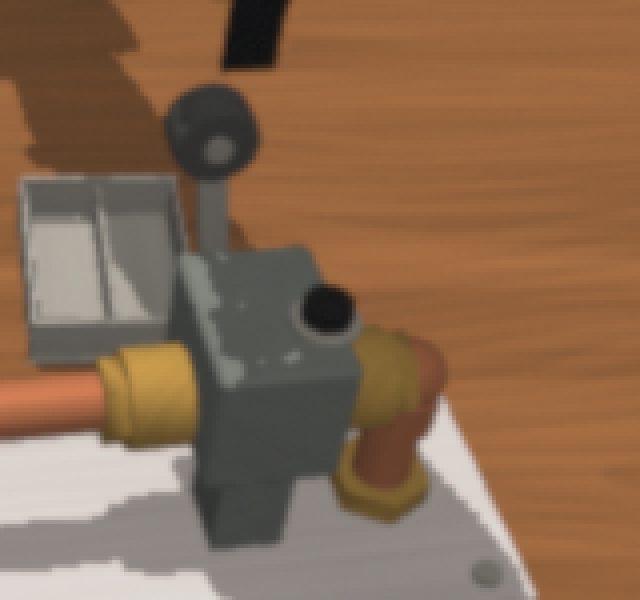

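```bash
python3 -m pendant '[[0,0.1,-0.05,0,0,-0.1],[0,0.25,-0.05,0,0,-0.2],[0.05,0.4,-0.05,0,0,-0.3],[0.1,0.55,-0.05,0,0,-0.4],[0.15,0.7,-0.05,0,0,-0.5],[0.2,0.85,0,0,0,-0.6],[0.25,1,0,0,0,-0.7],[0.3,1,0,0,0,-0.8]]' 0 20; python3 go.py .552 -.036 .145 96; python3 -c "
from cell import env; print(env.get_obs()['qpos'])"
```

```text
time_s: 18.7
tool_pos: [0.5454, 0.0264, 0.2455]
tool_rot: [-179.9, 0.0, 78.0]
force: [1.1, 0.5, 0.0]
grip_width: 0.0005
t 18.7 pos [0.5454 0.0264 0.2455] rot [-1.7991e+02  4.0000e-02  7.7990e+01] F [1.11 0.54 0.04] w 0.5
shares [-0.596  0.196  1.006] [-0.001  0.    -0.2  ]
[ 35.97223291   8.80684153 -45.62128611  94.71013678   6.40219548
  79.27130927  67.47512051]
```

```bash
python3 -m pendant '[[-0.15,0.05,0,0,0,-0.05],[-0.3,0.1,0.1,0,0,-0.1],[-0.45,0.15,0.25,0,0,-0.15],[-0.6,0.2,0.4,0,0,-0.2],[-0.6,0.2,0.55,0,0,-0.2],[-0.6,0.2,0.7,0,0,-0.2],[-0.6,0.2,0.8,0,0,-0.2],[-0.6,0.2,0.8,0,0,-0.2]]'; python3 go.py .552 -.036 .119 96; python3 wsnap.py w7
```

```text
time_s: 19.7
tool_pos: [0.5519, -0.0339, 0.1657]
tool_rot: [-179.9, -0.0, 95.9]
force: [-0.8, -0.7, 0.3]
grip_width: 0.0003
t 19.7 pos [ 0.5519 -0.0339  0.1657] rot [-1.7992e+02 -3.0000e-02  9.5890e+01] F [-0.79 -0.69  0.31] w 0.3
shares [-0.021 -0.     0.467] [-0.001 -0.    -0.001]
[ 0.55189536 -0.03389237  0.16572446] [-1.79919213e+02 -2.65048994e-02  9.58919621e+01]
```

View pics/w7.png

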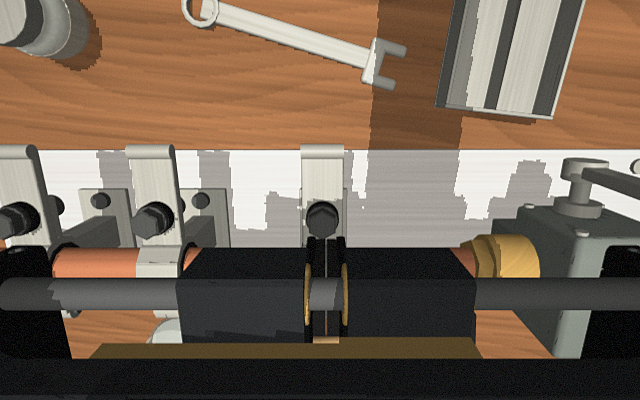

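Bolt 1 at (322,218), aligned in the image with the fingertip seam (~326).

```bash
python3 -c "
from h import *
for p in [(322,215),(152,215),(15,215)]: print(watz('w7',p,.119))
for p in [(322,148),(152,148),(18,148)]: print(watz('w7',p,.1))"; python3 -m pendant '[[-0.02,0,0.1,0,0,0],[-0.02,0,0.22,0,0,0],[-0.02,0,0.33,0,0,0],[-0.02,0,0.41,0,0,0],[-0.02,0,0.45,0,0,0],[-0.02,0,0.47,0,0,0],[-0.02,0,0.49,0,0,0],[-0.02,0,0.51,0,0,0]]'; python3 go.py .552 -.036 .119 96
```

```text
[ 0.54499306 -0.03662014  0.119     ]
[ 0.55580983 -0.14177427  0.119     ]
[ 0.56452514 -0.22649934  0.119     ]
[ 0.50611349 -0.04069651  0.1       ]
[ 0.51730858 -0.14948234  0.1       ]
[ 0.5261313  -0.23521522  0.1       ]
time_s: 20.75
tool_pos: [0.5527, -0.0366, 0.1158]
tool_rot: [180.0, 0.0, 95.8]
force: [-1.1, 0.4, 1.8]
grip_width: 0.0006
t 20.75 pos [ 0.5527 -0.0366  0.1158] rot [1.7999e+02 1.0000e-02 9.5840e+01] F [-1.07  0.39  1.78] w 0.6
shares [ 0.006 -0.007 -0.032] [ 0.     0.    -0.002]
```

```bash
python3 -m pendant '[[0,0,0.01,0,0,0],[0,0,0.02,0,0,0],[0,0,0.02,0,0,0],[0,0,0.02,0,0,0],[0,0,0.02,0,0,0],[0,0,0.02,0,0,0],[0,0,0.02,0,0,0],[0,0,0.02,0,0,0]]'; python3 go.py .552 -.036 .119 96
```

```text
time_s: 21.75
tool_pos: [0.5528, -0.0366, 0.1144]
tool_rot: [180.0, 0.0, 95.8]
force: [-2.7, -0.0, 6.0]
grip_width: 0.0002
t 21.75 pos [ 0.5528 -0.0366  0.1144] rot [1.7999e+02 3.0000e-02 9.5850e+01] F [-2.7  -0.02  5.96] w 0.2
shares [ 0.006 -0.007 -0.046] [ 0.     0.    -0.002]
```

```bash
python3 -m pendant '[[0,0,0.01,0,0,0],[0,0,0.02,0,0,0],[0,0,0.03,0,0,0],[0,0,0.03,0,0,0],[0,0,0.03,0,0,0],[0,0,0.03,0,0,0],[0,0,0.03,0,0,0],[0,0,0.03,0,0,0]]'; python3 go.py .552 -.036 .119 96
```

```text
time_s: 22.75
tool_pos: [0.5529, -0.0366, 0.1139]
tool_rot: [-180.0, 0.1, 95.8]
force: [-9.1, -0.6, 22.5]
grip_width: 0.0003
t 22.75 pos [ 0.5529 -0.0366  0.1139] rot [-1.7999e+02  1.2000e-01  9.5850e+01] F [-9.06 -0.58 22.51] w 0.3
shares [ 0.006 -0.008 -0.051] [-0.     0.001 -0.002]
```

```bash
python3 -m pendant '[[0,0,-0.1,0,0,0],[0,0,-0.25,0,0,0],[-0.1,0,-0.37,0,0,0],[-0.25,0,-0.37,0,0,0],[-0.45,0,-0.37,0,0,0],[-0.65,0,-0.37,0,0,0],[-0.85,0,-0.37,0,0,0],[-1,0,-0.37,0,0,0]]'; python3 go.py .563 -.1455 .119 96
```

```text
time_s: 23.75
tool_pos: [0.5627, -0.138, 0.1472]
tool_rot: [-180.0, -0.0, 95.8]
force: [-0.6, 0.2, -0.1]
grip_width: 0.0006
t 23.75 pos [ 0.5627 -0.138   0.1472] rot [-1.7997e+02 -1.0000e-02  9.5770e+01] F [-0.64  0.22 -0.1 ] w 0.6
shares [-0.075 -0.004  0.282] [-0.    -0.    -0.003]
```

```bash
python3 -m pendant '[[-0.07,0,0.05,0,0,0],[-0.07,0,0.12,0,0,0],[-0.07,0,0.18,0,0,0],[-0.07,0,0.23,0,0,0],[-0.07,0,0.26,0,0,0],[-0.07,0,0.28,0,0,0],[-0.07,0,0.3,0,0,0],[-0.07,0,0.31,0,0,0]]'; python3 go.py .563 -.1455 .119 96
```

```text
time_s: 24.75
tool_pos: [0.5637, -0.1428, 0.1187]
tool_rot: [-180.0, 0.1, 95.9]
force: [-5.8, 1.1, 15.0]
grip_width: 0.0003
t 24.75 pos [ 0.5637 -0.1428  0.1187] rot [-1.7999e+02  5.0000e-02  9.5850e+01] F [-5.77  1.09 14.99] w 0.3
shares [-0.026 -0.01  -0.003] [-0.     0.001 -0.002]
```

Middle bolt is hard at 0.1187 m (15 N), whereas bolt 1 gave about 5 mm before stopping: bolt 1 looks loose. Tapping the third.

```bash
python3 -m pendant '[[0,0,-0.1,0,0,0],[0,0,-0.22,0,0,0],[-0.1,0,-0.32,0,0,0],[-0.25,0,-0.32,0,0,0],[-0.45,0,-0.32,0,0,0],[-0.65,0,-0.32,0,0,0],[-0.85,0,-0.32,0,0,0],[-0.93,0,-0.3,0,0,0]]'; python3 go.py .574 -.237 .119 96
```

```text
time_s: 25.75
tool_pos: [0.5728, -0.238, 0.1461]
tool_rot: [-180.0, 0.0, 95.7]
force: [0.9, 0.4, -0.6]
grip_width: 0.0007
t 25.75 pos [ 0.5728 -0.238   0.1461] rot [-1.7998e+02  1.0000e-02  9.5700e+01] F [ 0.87  0.37 -0.62] w 0.7
shares [0.009 0.013 0.271] [-0.     0.    -0.003]
```

```bash
python3 -m pendant '[[0.01,0.01,0.05,0,0,0],[0.01,0.01,0.12,0,0,0],[0.01,0.01,0.18,0,0,0],[0.01,0.01,0.22,0,0,0],[0.01,0.01,0.25,0,0,0],[0.01,0.01,0.27,0,0,0],[0.01,0.01,0.29,0,0,0],[0.01,0.01,0.3,0,0,0]]'; python3 go.py .563 -.1455 .119 96
```

```text
time_s: 26.75
tool_pos: [0.574, -0.2344, 0.1188]
tool_rot: [-180.0, 0.1, 95.8]
force: [-5.7, 1.2, 13.9]
grip_width: 0.0002
t 26.75 pos [ 0.574  -0.2344  0.1188] rot [-1.7999e+02  6.0000e-02  9.5840e+01] F [-5.66  1.16 13.86] w 0.2
shares [ 0.896 -0.019 -0.003] [-0.     0.001 -0.002]
```

Third bolt hard too (0.1188, 14 N) → the loose one is bolt 1, nearest the valve. Going to its tab.

```bash
python3 -m pendant '[[0,0,-0.15,0,0,0],[0,0,-0.35,0,0,0],[0.1,-0.05,-0.45,0,0,0],[0.25,-0.1,-0.5,0,0,0],[0.45,-0.15,-0.5,0,0,0],[0.65,-0.2,-0.5,0,0,0],[0.85,-0.3,-0.5,0,0,0],[1,-0.3,-0.5,0,0,0]]' 50 20; python3 -m pendant '[[0.2,0,0,0,0,0],[0.4,0,0,0,0,0],[0.6,0,0,0,0,0],[0.8,0,0,0,0,0],[0.95,0,0,0,0,0],[0.97,0,0,0,0,0],[0.97,0,0,0,0,0],[0.97,0,0,0,0,0]]';python3 go.py .522 -.0393 .076 96; python3 wsnap.py w8
```

```text
time_s: 27.75
tool_pos: [0.5328, -0.1362, 0.1661]
tool_rot: [-179.9, 0.0, 95.9]
force: [-0.5, 0.1, -0.2]
grip_width: 0.0496
time_s: 28.75
tool_pos: [0.524, -0.0425, 0.1664]
tool_rot: [-180.0, 0.0, 95.8]
force: [0.2, 0.6, 0.4]
grip_width: 0.0501
t 28.75 pos [ 0.524  -0.0425  0.1664] rot [-1.7999e+02  2.0000e-02  9.5760e+01] F [0.21 0.63 0.39] w 50.1
shares [ 0.035 -0.017  0.904] [-0.     0.    -0.003]
[ 0.52404401 -0.04254256  0.16644444] [-1.79990148e+02  1.51038842e-02  9.57603076e+01]
```

View pics/w8.png

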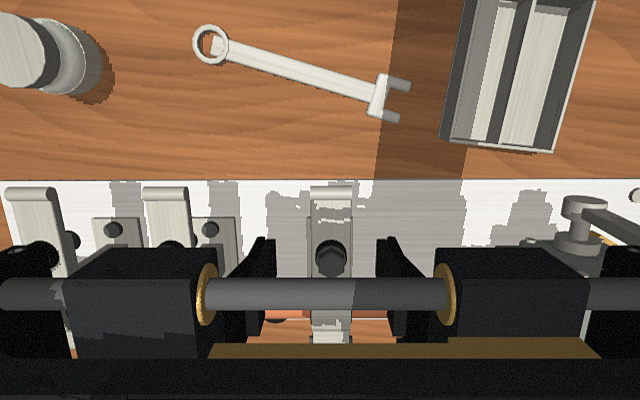

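The tab sits centred at column ~331 between the fingers (mid ~326), matching the 3.5 mm correction; descending.

```bash
python3 -m pendant '[[0.03,-0.02,0.12,0,0,0],[0.03,-0.02,0.26,0,0,0],[0.03,-0.02,0.4,0,0,0],[0.03,-0.02,0.55,0,0,0],[0.03,-0.02,0.68,0,0,0],[0.03,-0.02,0.8,0,0,0],[0.03,-0.02,0.88,0,0,0],[0.03,-0.02,0.91,0,0,0]]'; python3 -m pendant '[[0,0,0,0,0,0],[0,0,0,0,0,0],[0,0,0,0,0,0],[0,0,0,0,0,0],[0,0,0,0,0,0],[0,0,0,0,0,0],[0,0,0,0,0,0],[0,0,0,0,0,0]]' 15 40; python3 go.py .522 -.0393 .076 96
```

```text
time_s: 29.8
tool_pos: [0.5215, -0.0387, 0.075]
tool_rot: [-180.0, -0.0, 95.9]
force: [-0.5, 0.1, -0.5]
grip_width: 0.0501
time_s: 30.8
tool_pos: [0.5221, -0.0393, 0.0759]
tool_rot: [180.0, 0.1, 95.8]
force: [-0.1, -3.2, 3.8]
grip_width: 0.0271
t 30.8 pos [ 0.5221 -0.0393  0.0759] rot [1.7997e+02 5.0000e-02 9.5820e+01] F [-0.08 -3.16  3.78] w 27.1
shares [ 0.001 -0.001 -0.001] [ 0.     0.001 -0.002]
```

```bash
python3 -m pendant '[[0,0.005,-0.07,0,0,0],[0,0.01,-0.13,0,0,0],[0,0.03,-0.2,0,0,0],[0,0.04,-0.26,0,0,0],[0,0.07,-0.32,0,0,0],[0,0.09,-0.38,0,0,0],[0,0.12,-0.44,0,0,0],[0,0.15,-0.5,0,0,0]]'; python3 go.py .522 -.0393 .076 96; python3 wsnap.py w9;python3 -c "
from cell import viewer;import cv2
for n in ('scene',):cv2.imwrite('pics/%s5.png'%n,viewer.read_camera(n)['frame'][:,:,::-1])"
```

```text
time_s: 31.8
tool_pos: [0.5361, -0.0378, 0.1254]
tool_rot: [-179.9, 0.0, 95.8]
force: [1.3, -5.0, -6.8]
grip_width: 0.0278
t 31.8 pos [ 0.5361 -0.0378  0.1254] rot [-1.7991e+02  3.0000e-02  9.5820e+01] F [ 1.33 -4.97 -6.81] w 27.8
shares [-0.    -0.141  0.494] [-0.001  0.    -0.002]
[ 0.53613152 -0.03781122  0.12539327] [-1.79907199e+02  2.59883874e-02  9.58216690e+01]
```

View pics/scene5.png

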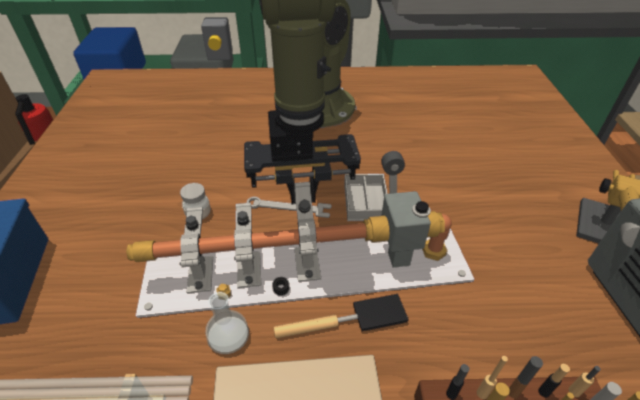

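View pics/w9.png

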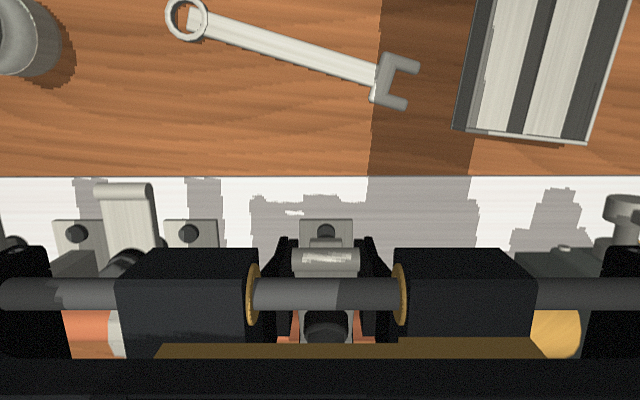

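The cap is lifting (tab held at (325,260)); continuing the arc.

```bash
python3 -m pendant '[[0,0.035,-0.06,0,0,0],[0,0.07,-0.11,0,0,0],[0,0.12,-0.16,0,0,0],[0,0.16,-0.21,0,0,0],[0,0.21,-0.25,0,0,0],[0,0.26,-0.3,0,0,0],[0,0.31,-0.34,0,0,0],[0,0.37,-0.37,0,0,0]]'; python3 go.py .522 -.0393 .076 96; python3 wsnap.py w10;python3 -c "
from cell import viewer;import cv2
for n in ('scene',):cv2.imwrite('pics/%s6.png'%n,viewer.read_camera(n)['frame'][:,:,::-1])"
```

```text
time_s: 32.9
tool_pos: [0.5712, -0.0342, 0.1623]
tool_rot: [-179.7, 0.0, 95.8]
force: [-6.5, -5.2, 0.9]
grip_width: 0.0276
t 32.9 pos [ 0.5712 -0.0342  0.1623] rot [-1.7966e+02  4.0000e-02  9.5810e+01] F [-6.48 -5.19  0.87] w 27.6
shares [-0.001 -0.49   0.866] [-0.004  0.    -0.002]
[ 0.57124836 -0.03415891  0.16227361] [-1.79656738e+02  3.59171995e-02  9.58112356e+01]
```

View pics/scene6.png

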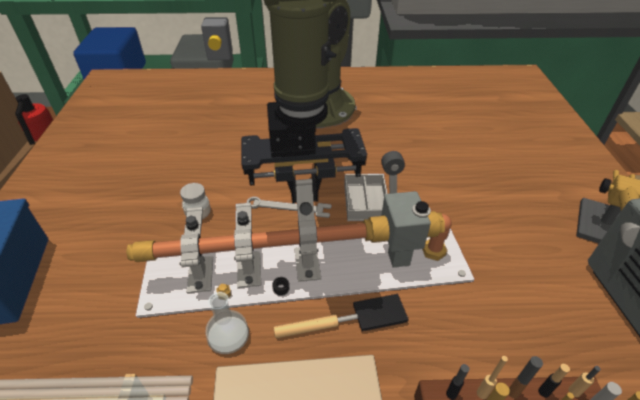

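View pics/w10.png

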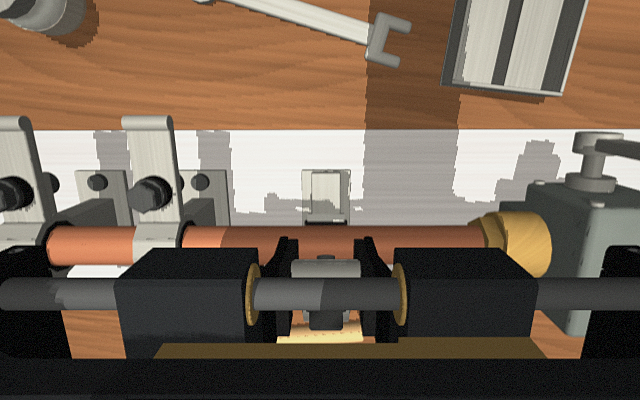

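Run:
```python
from h import *
import cv2
h=np.array([.5221+.108*.9945,-.0393+.108*.1045,.09]); ex=np.array([.9945,.1045,0])
for th in (35,45,50,55,60):
    r=[]
    for x,z in ((.078,.029),(.127,.005)):
        a=np.radians(th)+np.arctan2(z,x);q=np.hypot(x,z)
        P=h-ex*q*np.cos(a)+np.array([0,0,q*np.sin(a)])
        c=S["V"][:,:3]@P+S["V"][:,3]; r.append(np.round(c[:2]/c[2]*S["f"]+S["c"],1))
        tp,tr,H,fx,fy,cx,cy=pickle.load(open("w10.pkl","rb")); R=Rot.from_euler('xyz',tr,degrees=True)
        pc=H[:3,:3].T@(R.inv().apply(P-tp)-H[:3,3]); r.append(np.round([pc[0]/pc[2]*fx+cx,pc[1]/pc[2]*fy+cy],1))
    print(th,"bolt S,W; tab end S,W",r)
im=cv2.imread("pics/scene6.png"); cv2.imwrite("pics/s6z.png",cv2.resize(im[160:290,250:370],None,fx=4.5,fy=4.5,interpolation=cv2.INTER_CUBIC))
```

```text
35 bolt S,W; tab end S,W [array([303.5, 204. ]), array([325.3, 274.8]), array([300.3, 179.9]), array([324.8, 176. ])]
45 bolt S,W; tab end S,W [array([304.2, 206.1]), array([325.4, 303.9]), array([300.9, 178.3]), array([324.8, 218.6])]
50 bolt S,W; tab end S,W [array([304.5, 207.7]), array([325.4, 318.6]), array([301.2, 178.3]), array([324.9, 243.9])]
55 bolt S,W; tab end S,W [array([305. , 209.7]), array([325.4, 333. ]), array([301.7, 178.9]), array([324.9, 271.3])]
60 bolt S,W; tab end S,W [array([305.4, 212. ]), array([325.5, 347. ]), array([302.2, 180.1]), array([325. , 300.3])]
```

View pics/s6z.png

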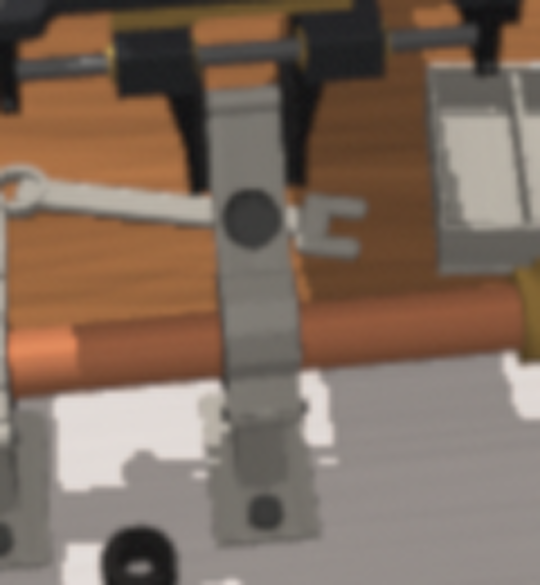

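Bolt at (305.8,208.2) in the scene view and the rolled tab end at about (325,270) in the wrist view both give about 53° open. Settling, then a last check.

```bash
python3 -m pendant '[[0,0.01,-0.01,0,0,0],[0,0.01,-0.01,0,0,0],[0,0.01,-0.01,0,0,0],[0,0.01,-0.01,0,0,0],[0,0.01,-0.01,0,0,0],[0,0.01,-0.01,0,0,0],[0,0.01,-0.01,0,0,0],[0,0.01,-0.01,0,0,0]]'; python3 go.py .522 -.0393 .076 96; python3 -c "
from cell import viewer;import cv2
cv2.imwrite('pics/scene7.png',viewer.read_camera('scene')['frame'][:,:,::-1])"; python3 go.py .522 -.0393 .076 96
```

```text
time_s: 34.0
tool_pos: [0.5725, -0.034, 0.163]
tool_rot: [-179.7, 0.0, 95.8]
force: [-4.0, -4.8, -3.4]
grip_width: 0.0276
t 34.0 pos [ 0.5725 -0.034   0.163 ] rot [-1.7972e+02  3.0000e-02  9.5810e+01] F [-4.03 -4.83 -3.36] w 27.6
shares [-0.001 -0.504  0.873] [-0.003  0.    -0.002]
t 34.05 pos [ 0.5725 -0.034   0.1631] rot [-1.7972e+02  3.0000e-02  9.5820e+01] F [-3.8  -5.06 -2.85] w 27.2
shares [-0.001 -0.504  0.873] [-0.003  0.    -0.002]
```

View pics/scene7.png

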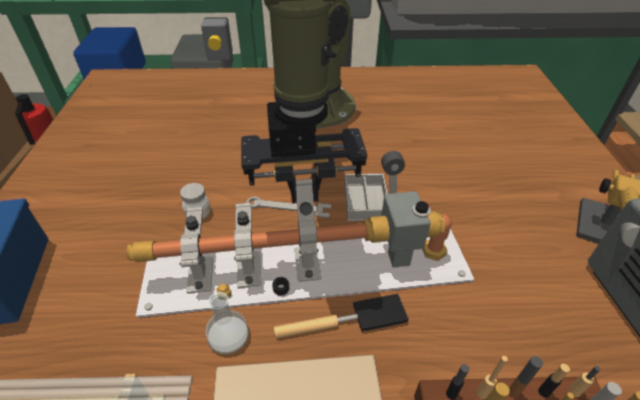

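The scene shows the lever up (393,162), the button out (422,205), the other caps shut and the bystanders in place. The arm is still and holding the cap.

```bash
python3 -c "
from cell import env; env.sign_off(); print(env.get_obs()['time_s'])"
```

```text
the job is handed in; nothing more can be done
the job is handed in; nothing more can be done
```

The check is done and handed in at about 34 s. The loose clamp is the one nearest the valve, and the gripper is holding its cap about 53° open by the tab.

- **Valve:** I pressed the test button and the lever dropped untouched. I lifted it by its weight until it sat against its stop (24 N), let go, and it stayed up.
- **Bolts:** I tapped them in order from nearest the valve to farthest. The nearest gave about 5 mm, stopping at 0.114 m instead of 0.119 m. The middle and farthest stopped hard at 0.1187 and 0.1188 m with 14–15 N, so they are tight.
- **Cap:** The opening is estimated from the scene view (about 52°), the wrist view (about 54°) and the gripper's height (about 55°). The grip measured 27–28 mm across the 28 mm tab, and the arm was still at the last reading.
- **Last picture:** The lever was up, the button out, the two tight caps shut, and the other items looked undisturbed by eye.

None of these checks failed. The cameras disagreed with each other by up to about 3 mm when locating points, which did not affect the work.

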